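# Clamp a round seal stone in the engraving bed

## Task

Take the round seal stone from its wooden rest and lay it, without dropping it, in the V-grooves of the steel engraving bed, centred lengthwise over the two V-cradles (so that the strap will cross the middle of its plain barrel) and with its ball knob pointing to the end that has the upright fence. Once it lies there and is released, swing the hinged clamp strap over it and press it down until it rests on the stone, then let go. Leave the other stones and the phone where they are.

Things in the scene. Friction and masses are not known exactly. Their poses are not given: they have to be found in the camera images.
- seal_mid (a point): Round seal stone, tan soapstone, about 0.36 kg: a cylinder 40 mm in diameter, 100 mm long, with a ball knob (26 mm ball, 18 mm neck) on one end; 133 mm overall. The point is the middle of the cylinder, on its axis; x runs along the stone to the knob, roll arbitrary. At the start it lies level in the wooden rest, axis 30 mm above the desk. Grip it across its diameter here.
- seal_knob (a point): Centre of the seal stone's ball knob, on the stone's axis, 70 mm from seal_mid.
- rest: Fixed dark wooden rest that holds the seal stone at the start: base 110 x 56 x 6 mm with two shallow cross-cradles 18 mm high, 16 mm long along x, at x = +-43 mm; the middle 70 mm is open for fingers down to the base. Origin under its centre at desk height; x along the stone, to its knob.
- bed_seat (a point): Where the middle of the stone's axis belongs in the engraving bed, 50.3 mm above the desk. x along the groove to the fenced end, z up, y away from the strap hinge. The bed is fixed. Two steel V-cradles (90 degree V, 22 mm long, 76 mm wide, tops 50 mm above the desk) centred at x = +-41 mm make the groove; the 60 mm between them is open for fingers down to the 10 mm base plate.
- bed_fence (a point): Middle of the top edge of the bed's fence, an upright plate 70 mm wide at x = 100 to 106 mm from bed_seat, its top 60 mm above the desk; the stone need not touch it. The bed's base plate, 10 mm thick, spans x = -64 to +108 mm and y = -100 to +65 mm from bed_seat.
- strap (a joint): Angle of the clamp strap about its hinge, rad: 0 = level across the groove, resting on the seated stone; grows as it opens, up and over to bed_seat's -y side; 2.7 to 3.0 at the start (folded back outward). Stops at -0.06 (no stone) and 3.1. The hinge is stiff (0.18 N m friction, no spring): the strap stays where it is left.
- strap_hinge (a point): Middle of the strap's hinge axis, which runs along bed_seat's x, 80 mm to its -y side, 74.3 mm above the desk. The frame turns with the strap: x along the axis, y along the strap to its free end. Two hinge posts 84 mm high stand at 21 mm either side along x (10 mm thick, 18 mm wide).
- strap_bar (a point): Middle of the round crossbar handle at the strap's free end, 12 mm diameter, 100 mm long, parallel to the hinge axis. In the strap's frame it lies 140 mm along y and 20 mm along z from the hinge (above the strap when closed). The strap is a flat bar 26 x 8 mm, its end turned up to carry the bar's middle; each half of the bar, 15 to 50 mm off its middle, is free to grip or push.
- seal: The seal stone as a body; same point and axes as seal_mid.
- long_stone: Bystander: rectangular stone block 100 x 36 x 36 mm, lying on the desk. Origin at the centre of its underside.
- short_stone: Bystander: rectangular stone block 62 x 36 x 30 mm, lying on the desk. Origin at the centre of its underside.
- phone: Bystander: phone 74 x 152 x 9 mm lying flat. Origin at the centre of its underside.
Things that resemble listed ones, but are neither listed nor needed, are in the scene too. What is shaped like the seal but purple or turquoise is not meant.

How it is judged:
By the outcome, as a careful person would: the job done as asked, in the order asked, and still so for the second after the job is handed in, with the robot touching nothing.
It also fails if it takes over 64 s, if anything falls off the work surface, if the arm or the gripper's body presses on something with over 40 N, if the wrist force passes 120 N, or if a joint passes its speed limit or range.

## Robot

A 6-joint arm with a two-finger parallel gripper is mounted at the origin on the work surface. World frame = base frame: x ahead of the robot, y to its left, z up, the work surface at z = 0. Lengths are in m, angles in degrees, forces in N, time in s.
With the tool pointing down it reaches from about 0.35 to 0.775 m from the base axis. Payload 7.3 kg.
Tool frame: the origin (TCP) lies between the finger pads; the fingertips stand 17 mm ahead of it and the grasp point (between the pads) lies 2 mm behind it (robot.tcp_to_tips is the distance from the TCP to the fingertips, in m); z points along the fingers, y is the line along which they close (so a half turn about z gives the same grasp; the last joint's range is limited). The gripper opens to 92 mm and grips with 3 to 60 N. Pads are 19 mm wide; open, the fingers measure 130 mm over their backs; the gripper's body (75 mm by 190 mm) begins 47 mm behind the grasp point.
Start: joints at [65.088, 19.595, 87.324, -0, 73.075, -8.365], TCP at [0.15, 0.503, 0.244] pointing down, gripper open.
Joint ranges: [-145.02, 145.02], [-44.19, 115.74], [2.07, 154.8], [-57.11, 237.11], [16.16, 152.29], [-177.93, 177.93]. Speed limits (degrees/s): [147.25, 147.25, 180, 180, 180, 180].

## Interface

Orientations are given as a 3x3 rotation matrix whose columns are the frame's x, y, z axes.
In Python, from workcell import robot gives the robot as it stands.
- The arm moves only by the tool step_arm, never from a script. Its argument "plan" is a list of rows, each an object with "slide": the shift along the tool's x, y, z in units of 25 mm (1.0 is 25 mm), a list of three; "rot": the turn, a rotation vector about the tool's x, y, z in units of 5 degrees (1.0 is 5 degrees), a list of three; "gripper": the closure, from 0 (fully open) to 1 (shut). In form: [{"slide": [tx, ty, tz], "rot": [wx, wy, wz], "gripper": gripper}, ...]. A call has 1 to 5 rows; each row is the pose to reach, as a shift and turn from the pose commanded when the call began, along the tool's axes at that moment; what a row does not reach only later rows make up. A row lasts 1/10 s, in which the tool goes at most 50 mm and 8.59 degrees, less where a joint would pass 70% of its speed; a pose out of reach is approached as far as the arm can. A call with a gripper value outside its range is refused whole. The fingers move at their own pace and stop on an object; the grip force is fixed at half the most. Time passes only in rows, so rows that repeat a pose let the fingers close. It gives the time, the measured TCP pose, the force, the opening and the grip force at its end, in the units of the state.
- robot.get_obs(): the state, without advancing time (a new reading comes with each control period).
- robot.read_camera(name): name is "scene" or "top" or "wrist"; returns a dict with "image" (420x560x3 uint8, red, green, blue), "mtx" (3x3 intrinsics, pixels), "R" (3x3) and "t" (3): a world point X has camera coordinates R X + t. Camera axes: x right, y down, z forward; pixel columns grow to the right and rows downward; lengths in m; the calibration is good to about 2 mm. A picture is of the moment at which its call begins. There is no depth.
- robot.hand_in(): hands the job in; it is judged then, once.
The state is a dict: "clock": time; "qpos": joint angles; "qd": joint speeds; "joint_torque": joint torques, N m; "position": TCP position; "orientation": TCP orientation; "force": force on the tool from outside, world axes, zero at the start; "ft_torque": the same for the moment, N m; "opening": finger opening in m; "grasp_force": force on a finger pad.
Only numpy, scipy, OpenCV 4.12 (cv2) and the standard library are available. Lean on these libraries where they do the work, as an engineer would, in place of code of your own. Each camera call takes 0.05 s, during which the arm holds its last target. There are 200 camera calls.

## Working session

There is one attempt and no reset: what is moved stays moved. The work goes in short steps, Python scripts to look and compute and a tool call to move; the robot and the scene stay as the last step left them, time stands still between calls to the robot, and variables do not carry over. Pictures are saved under pics/ and viewed, at most 10 in all, crops included, and the job is handed in when it is done.

Besides the shell and the picture viewer there is one more tool, called after "Emit:" in YAML: its name, and indented under it one key for each argument. step_arm: Moves the arm, as the interface text tells. Its arguments: {"type":"object","properties":{"plan":{"type":"array"}},"required":["plan"]}

```bash
mkdir -p pics; cat > h.py <<'E'
import numpy as np, cv2
from workcell import robot
def snap(name,fn=None):
    c=robot.read_camera(name)
    if fn: cv2.imwrite('pics/'+fn,c['image'][:,:,::-1])
    return c
def ray(c,u,v,z):
    d=np.linalg.inv(c['mtx'])@[u,v,1.]; d=c['R'].T@d; o=-c['R'].T@c['t']
    return o+d*(z-o[2])/d[2]
def proj(c,X):
    p=c['mtx']@(c['R']@np.array(X)+c['t']); return p[:2]/p[2]
def tri(c1,p1,c2,p2):
    P=[c['mtx']@np.c_[c['R'],c['t']] for c in(c1,c2)]
    X=cv2.triangulatePoints(P[0],P[1],np.array(p1,float).reshape(2,1),np.array(p2,float).reshape(2,1))
    return (X[:3]/X[3]).ravel()
E
python3 - <<'E'
from h import *
for n in('top','scene'): 
    c=snap(n,n+'0.png'); print(n,-c['R'].T@c['t'])
o=robot.get_obs();print(o['orientation'],o['clock'],o['opening'])
E
```

```text
top [0.40356927 0.16684364 1.01717669]
scene [0.99848591 0.53610862 0.81169922]
[[-9.58597991e-01  2.84762301e-01 -5.69186882e-04]
 [ 2.84762807e-01  9.58597197e-01 -1.24845931e-03]
 [ 1.90106803e-04 -1.35885384e-03 -9.99999059e-01]] 0.1 0.09186728456679073
```

View pics/top0.png

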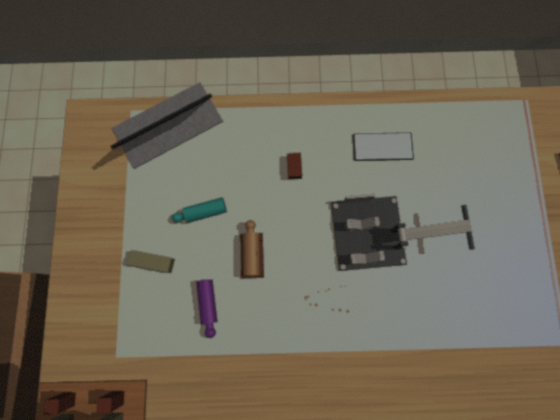

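View pics/scene0.png

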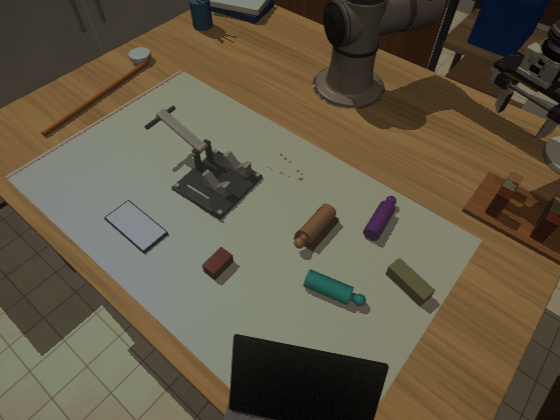

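The top view shows the tan seal at (252,252), knob up at (251,226). The bed is centred around (367,233) with its fence at the upper edge (358,198), and the strap is folded right with its bar at (468,227). The long stone and the lookalikes lie to the left.

```bash
python3 - <<'E'
from h import *
t=snap('top');s=snap('scene')
for n,c,(y0,y1,x0,x1) in(('top',t,(190,300,230,480)),('scene',s,(90,260,130,350))):
    im=c['image']; hsv=cv2.cvtColor(im,cv2.COLOR_RGB2HSV)
    m=cv2.inRange(hsv,(5,90,90),(20,255,255)); k=np.zeros_like(m);k[y0:y1,x0:x1]=m[y0:y1,x0:x1]
    if n=='top': k[:,290:]=0
    cs,_=cv2.findContours(k,0,2); b=max(cs,key=cv2.contourArea)
    r=cv2.minAreaRect(b); print(n,'seal',r,cv2.contourArea(b)); 
    if n=='top':
        for p in cv2.boxPoints(r): print(' box',ray(c,*p,.03).round(4))
        print('bed')
        d=cv2.inRange(cv2.cvtColor(im,cv2.COLOR_RGB2GRAY),0,75);k=np.zeros_like(d);k[y0:y1,320:406]=d[y0:y1,320:406]
        k=cv2.morphologyEx(k,cv2.MORPH_CLOSE,np.ones((9,9)))
        k=cv2.morphologyEx(k,cv2.MORPH_OPEN,np.ones((15,15)))
        b=max(cv2.findContours(k,0,2)[0],key=cv2.contourArea); r=cv2.minAreaRect(b);print(r)
        for p in cv2.boxPoints(r): print(' box',p,ray(c,*p,.01).round(4))
        cr=cv2.resize(im[185:285,320:480],None,fx=5,fy=5,interpolation=cv2.INTER_CUBIC)
        cv2.imwrite('pics/topcrop.png',cr[:,:,::-1])
    
E
```

```text
top seal ((252.0, 247.5), (53.0, 12.0), 90.0) 531.0
 box [0.5951 0.2665 0.03  ]
 box [0.5943 0.2376 0.03  ]
 box [0.4677 0.239  0.03  ]
 box [0.4684 0.2672 0.03  ]
bed
((368.0, 232.0), (68.0, 72.0), 90.0)
 box [332. 198.] [0.6514 0.0542 0.01  ]
 box [404. 198.] [ 0.6464 -0.1247  0.01  ]
 box [404. 266.] [ 0.4787 -0.1101  0.01  ]
 box [332. 266.] [0.4833 0.0625 0.01  ]
scene seal ((295.2807922363281, 106.187255859375), (150.45594787597656, 48.78364562988281), 29.51149559020996) 4371.5
```

View pics/topcrop.png

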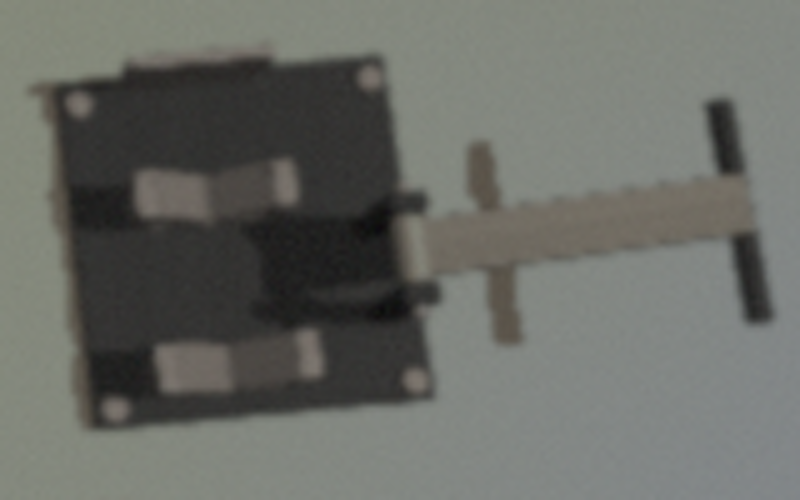

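Crop: plate corners TL (55,88), TR (382,58), BR (433,397), BL (88,430); groove valleys at (212,195) and (230,362); fence top at (200,50); strap bar middle about (737,210).

```bash
python3 - <<'E'
from h import *
t=snap('top')
f=lambda x,y:((x+.5)/5-.5+320,(y+.5)/5-.5+185)
px=[(55,88,.01),(382,58,.01),(433,397,.01),(88,430,.01),(212,195,.022),(230,362,.022),(200,50,.06)]
L=np.array([(108,65),(108,-100),(-64,-100),(-64,65),(41,0),(-41,0),(103,0)])/1000
W=np.array([ray(t,*f(x,y),z)[:2] for x,y,z in px])
a=L-L.mean(0);b=W-W.mean(0)
U,S,Vt=np.linalg.svd(a.T@b);R=(U@Vt).T
o=W.mean(0)-R@L.mean(0)
print('seat',o,'yaw',np.degrees(np.arctan2(R[1,0],R[0,0])),'res mm',((W-(L@R.T+o))*1000).round(1))
Bx=ray(t,*f(737,210),.09)[:2];print('bar local',R.T@(Bx-o))
# seal
hsv=cv2.cvtColor(t['image'],cv2.COLOR_RGB2HSV)[205:295,225:280]
np.set_printoptions(linewidth=250)
print(cv2.resize(t['image'][205:295,225:280],None,fx=6,fy=6,interpolation=2).shape)
c=robot.read_camera('wrist');w=c; print('wristcam',-c['R'].T@c['t'], c['R'])
print([ray(w,u,v,.03).round(3) for u,v in((0,0),(559,0),(559,419),(0,419))])
o=robot.get_obs();print(o['clock'],o['force'])
E
```

```text
seat [ 0.54034805 -0.01301592] yaw 3.466273687387794 res mm [[-3.5 -0.2]
 [-2.6  1.1]
 [ 0.8  1. ]
 [-0.5  2.6]
 [ 1.3 -3.5]
 [ 2.1 -1.8]
 [ 2.4  0.8]]
bar local [ 0.00307696 -0.22491015]
(540, 330, 3)
wristcam [0.06870158 0.52672489 0.38425873] [[ 2.84424161e-01  9.58698528e-01 -1.72903734e-04]
 [ 9.11853174e-01 -2.70470508e-01  3.08819516e-01]
 [ 2.96018050e-01 -8.79933945e-02 -9.51120642e-01]]
[array([-0.116,  0.291,  0.03 ]), array([0.044, 0.827, 0.03 ]), array([0.631, 0.821, 0.03 ]), array([ 0.381, -0.024,  0.03 ])]
0.3 [-0.71032508 -0.45896775  0.49678299]
```

Emit:
step_arm:
  plan:
    - {"slide": [-1.7, -0.55, 0.15], "rot": [0, 0, 0], "gripper": 0}
    - {"slide": [-3.5, -1.1, 0.3], "rot": [0, 0, 0], "gripper": 0}
    - {"slide": [-5.3, -1.7, 0.5], "rot": [0, 0, 0], "gripper": 0}
    - {"slide": [-7.1, -2.3, 0.65], "rot": [0, 0, 0], "gripper": 0}
    - {"slide": [-8.9, -2.9, 0.8], "rot": [0, 0, 0], "gripper": 0}

```text
clock: 0.8
position: [0.3434, 0.3692, 0.2237]
orientation: [[-0.959, 0.285, 0.0], [0.285, 0.959, 0.0], [-0.0, 0.0, -1.0]]
force: [0.4, 1.3, 0.5]
opening: 0.0916
grasp_force: 0.0
```

Emit:
step_arm:
  plan:
    - {"slide": [-1.8, -0.55, 0.2], "rot": [0, 0, -0.7], "gripper": 0}
    - {"slide": [-3.6, -1.1, 0.4], "rot": [0, 0, -1.4], "gripper": 0}
    - {"slide": [-5.4, -1.7, 0.6], "rot": [0, 0, -2.1], "gripper": 0}
    - {"slide": [-7.0, -2.2, 0.8], "rot": [0, 0, -2.8], "gripper": 0}
    - {"slide": [-7.9, -2.5, 0.8], "rot": [0, 0, -3.3], "gripper": 0}

```text
clock: 1.3
position: [0.5158, 0.2518, 0.2027]
orientation: [[-1.0, 0.001, -0.001], [0.001, 1.0, -0.001], [0.001, -0.001, -1.0]]
force: [-0.0, 0.2, 0.3]
opening: 0.0912
grasp_force: 0.0
```

```bash
python3 - <<'E'
from h import *
c=snap('wrist','w1.png');o=robot.get_obs();print(o['position'],o['orientation'].round(3),o['qpos'],o['clock'])
E
```

```text
[0.51796317 0.25042718 0.20295927] [[-1.     0.     0.001]
 [ 0.     1.    -0.001]
 [-0.001 -0.001 -1.   ]] [ 18.22504521  26.75477342  82.79903113  -0.10675395  70.39312746
 -71.71326685] 1.35
```

View pics/w1.png

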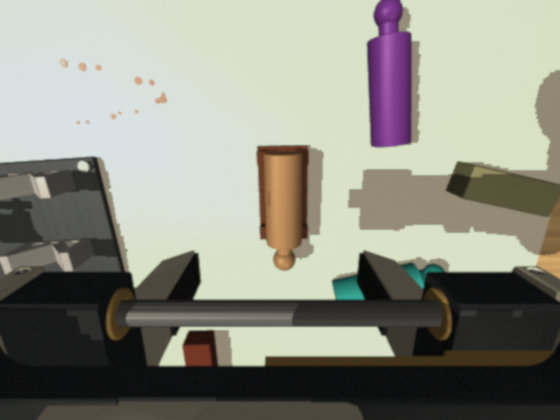

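The wrist view shows the seal upright at (284,200), knob at (284,259), both fingers either side, and the bed at the left (50,210).

```bash
python3 - <<'E'
from h import *
c=snap('wrist');im=c['image'];hsv=cv2.cvtColor(im,cv2.COLOR_RGB2HSV)
m=cv2.inRange(hsv,(5,110,95),(22,255,255));m[:140]=0;m[275:]=0;m[:,:250]=0;m[:,320:]=0
rows={}
for v in range(140,275,6):
    u=np.flatnonzero(m[v]); 
    if len(u): print(v,u.min(),u.max(),len(u), ray(c,(u.min()+u.max())/2,v,.03).round(4)[:2], end=' | ')
print()
k=m.copy();k[:251]=0
p=np.argwhere(k)
b=max(cv2.findContours(k,0,2)[0],key=cv2.contourArea);print(cv2.minEnclosingCircle(b))
(u,v),r=cv2.minEnclosingCircle(b); K=ray(c,u,v,.03);print('knob',K)
# end face bottom/top, shoulder predictions
ys=K[1]
for mid in(.505,.51,.515,.52): print(mid,[proj(c,X).round(1) for X in((mid-.05,ys,.05),(mid-.05,ys,.01),(mid+.05,ys,.05),(mid+.05,ys,.03),(mid+.083,ys,.03))])
u=np.flatnonzero(m[:,284]);print(u.min(),u.max(),im[138:172:1,284].tolist(),im[235:275:1,284].tolist())
E
```

```text
146 260 295 29 [0.4638 0.249 ] | 152 259 300 42 [0.4698 0.2511] | 158 259 301 43 [0.4759 0.2516] | 164 260 301 42 [0.4821 0.2521] | 170 261 301 41 [0.4883 0.2526] | 176 261 301 41 [0.4946 0.2527] | 182 261 300 40 [0.501  0.2522] | 188 261 300 40 [0.5075 0.2522] | 194 262 300 39 [0.514  0.2527] | 200 262 300 39 [0.5207 0.2527] | 206 262 300 39 [0.5274 0.2527] | 212 262 300 39 [0.5342 0.2528] | 218 262 300 39 [0.5411 0.2528] | 224 267 300 34 [0.5481 0.2556] | 230 262 300 39 [0.5552 0.2528] | 236 267 300 34 [0.5623 0.2556] | 242 270 300 31 [0.5696 0.2574] | 248 279 292 14 [0.577 0.258] | 254 276 293 18 [0.5844 0.2569] | 260 276 294 19 [0.592  0.2575] | 266 281 289 9 [0.5997 0.2576] | 
((284.5816345214844, 257.23468017578125), 9.816036224365234)
knob [0.58850252 0.25700057 0.03      ]
0.505 [array([285.9, 138.5]), array([285. , 135.7]), array([285.1, 236.8]), array([284.8, 229.9]), array([284.6, 256.8])]
0.51 [array([285.8, 144. ]), array([285. , 140.5]), array([285.1, 241.2]), array([284.7, 234.1]), array([284.6, 260.8])]
0.515 [array([285.8, 149.3]), array([285. , 145.3]), array([285.1
[... 672 characters left out ...]
], [196, 145, 96], [195, 145, 94], [196, 145, 95]] [[189, 139, 89], [190, 140, 90], [189, 139, 90], [190, 140, 90], [189, 139, 90], [190, 140, 91], [190, 140, 91], [190, 140, 90], [189, 140, 90], [189, 140, 90], [189, 139, 91], [188, 138, 89], [187, 138, 89], [192, 141, 92], [192, 142, 91], [194, 143, 92], [193, 142, 92], [182, 134, 85], [167, 123, 80], [161, 118, 76], [169, 125, 81], [179, 132, 87], [187, 140, 93], [194, 146, 97], [199, 150, 99], [201, 151, 101], [198, 148, 98], [193, 142, 92], [188, 138, 88], [185, 136, 87], [181, 133, 86], [173, 129, 84], [171, 140, 103], [184, 175, 144], [207, 213, 182], [216, 224, 197], [218, 226, 200], [219, 226, 200], [218, 225, 199], [218, 226, 200]]
```

Emit:
step_arm:
  plan:
    - {"slide": [0, 0.2, 1.5], "rot": [0, 0, 0], "gripper": 0}
    - {"slide": [0, 0.2, 3.3], "rot": [0, 0, 0], "gripper": 0}
    - {"slide": [0, 0.2, 5.0], "rot": [0, 0, 0], "gripper": 0}
    - {"slide": [0, 0.2, 6.4], "rot": [0, 0, 0], "gripper": 0}
    - {"slide": [0, 0.2, 6.9], "rot": [0, 0, 0], "gripper": 0}

```text
clock: 1.9
position: [0.5108, 0.2592, 0.0279]
orientation: [[-1.0, 0.001, -0.006], [0.001, 1.0, -0.002], [0.006, -0.002, -1.0]]
force: [0.2, 0.5, 0.3]
opening: 0.0919
grasp_force: 0.0
```

Emit:
step_arm:
  plan:
    - {"slide": [0, 0, 0], "rot": [0, 0, 0], "gripper": 0.4}
    - {"slide": [0, 0, 0], "rot": [0, 0, 0], "gripper": 0.6}
    - {"slide": [0, 0, 0], "rot": [0, 0, 0], "gripper": 0.8}
    - {"slide": [0, 0, 0], "rot": [0, 0, 0], "gripper": 0.8}
    - {"slide": [0, 0, 0], "rot": [0, 0, 0], "gripper": 0.8}

```text
clock: 2.4
position: [0.5142, 0.2595, 0.0324]
orientation: [[-1.0, 0.001, 0.002], [0.001, 1.0, 0.001], [-0.002, 0.001, -1.0]]
force: [0.2, 0.7, 0.4]
opening: 0.0563
grasp_force: 0.0
```

Emit:
step_arm:
  plan:
    - {"slide": [0, 0, 0], "rot": [0, 0, 0], "gripper": 0.2}
    - {"slide": [0, 0, 0], "rot": [0, 0, 0], "gripper": 0.2}
    - {"slide": [0, 0, 0], "rot": [0, 0, 0], "gripper": 0.2}

```text
clock: 2.7
position: [0.5137, 0.2592, 0.0313]
orientation: [[-1.0, 0.001, 0.0], [0.001, 1.0, 0.0], [-0.0, 0.0, -1.0]]
force: [-0.0, -1.2, 0.3]
opening: 0.0722
grasp_force: 0.0
```

```bash
python3 - <<'E'
from h import *
c=snap('wrist','w2.png');o=robot.get_obs();print(o['position'],o['opening'],o['clock'])
for mid,y in((.514,.2555),(.5187,.2555),(.514,.2595),(.5187,.2595)): print(mid,y,[proj(c,X).round(1) for X in((mid-.05,y,.05),(mid+.05,y,.05),(mid+.07,y,.03),(mid-.05,y-.02,.03),(mid-.05,y+.02,.03))])
E
```

```text
[0.51367838 0.25922896 0.03126127] 0.0730783006191826 2.75
0.514 0.2555 [array([270.3, 201.9]), array([272. , 386.8]), array([272.9, 384.2]), array([229.8, 190.6]), array([312.9, 190.5])]
0.5187 0.2555 [array([270.4, 212.6]), array([272. , 393.8]), array([272.9, 390.2]), array([230.3, 200. ]), array([312.5, 200. ])]
0.514 0.2595 [array([279.8, 201.9]), array([279.7, 386.8]), array([279.5, 384.2]), array([238.1, 190.6]), array([321.2, 190.5])]
0.5187 0.2595 [array([279.8, 212.6]), array([279.6, 393.7]), array([279.5, 390.2]), array([238.5, 200. ]), array([320.8, 200. ])]
```

View pics/w2.png

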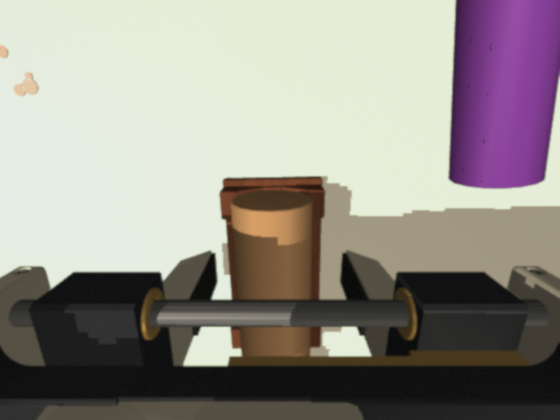

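The seal's edges lie at u=231..312 (centre 271) with its near end's rim at row ~209, so the true mid is about (0.5175, 0.256). The TCP needs about +3.5 mm in x and -3.2 mm in y.

Emit:
step_arm:
  plan:
    - {"slide": [-0.14, -0.13, 0], "rot": [0, 0, 0], "gripper": 0.2}
    - {"slide": [-0.14, -0.13, 0], "rot": [0, 0, 0], "gripper": 0.2}
    - {"slide": [-0.14, -0.13, 0], "rot": [0, 0, 0], "gripper": 0.4}
    - {"slide": [-0.14, -0.13, 0], "rot": [0, 0, 0], "gripper": 0.5}
    - {"slide": [-0.14, -0.13, 0], "rot": [0, 0, 0], "gripper": 0.7}

```text
clock: 3.25
position: [0.5171, 0.256, 0.0312]
orientation: [[-1.0, 0.001, -0.0], [0.001, 1.0, 0.0], [0.0, 0.0, -1.0]]
force: [1.2, -0.6, 0.5]
opening: 0.0541
grasp_force: 0.0
```

Emit:
step_arm:
  plan:
    - {"slide": [0, 0, 0], "rot": [0, 0, 0], "gripper": 0.8}
    - {"slide": [0, 0, 0], "rot": [0, 0, 0], "gripper": 0.8}
    - {"slide": [0, 0, 0], "rot": [0, 0, 0], "gripper": 0.8}
    - {"slide": [0, 0, 0], "rot": [0, 0, 0], "gripper": 0.8}
    - {"slide": [0, 0, 0], "rot": [0, 0, 0], "gripper": 0.8}

```text
clock: 3.75
position: [0.5172, 0.2565, 0.0314]
orientation: [[-1.0, 0.001, 0.0], [0.001, 1.0, 0.001], [-0.0, 0.001, -1.0]]
force: [-0.5, 4.8, 0.6]
opening: 0.0392
grasp_force: 29.9
```

Emit:
step_arm:
  plan:
    - {"slide": [0, 0, -0.4], "rot": [0, 0, 0], "gripper": 0.8}
    - {"slide": [0, 0, -1.2], "rot": [0, 0, 0], "gripper": 0.8}
    - {"slide": [0, 0, -2.4], "rot": [0, 0, 0], "gripper": 0.8}
    - {"slide": [0, 0, -3.8], "rot": [0, 0, 0], "gripper": 0.8}
    - {"slide": [0, 0, -5.2], "rot": [0, 0, 0], "gripper": 0.8}

```text
clock: 4.25
position: [0.5164, 0.2552, 0.1622]
orientation: [[-1.0, 0.001, -0.002], [0.001, 1.0, -0.001], [0.002, -0.001, -1.0]]
force: [0.8, -0.1, -4.2]
opening: 0.0392
grasp_force: 29.9
```

Emit:
step_arm:
  plan:
    - {"slide": [0, -0.6, -0.6], "rot": [0, 0, 0], "gripper": 0.8}
    - {"slide": [0, -1.8, -1.2], "rot": [0, 0, 0], "gripper": 0.8}
    - {"slide": [0, -3.0, -1.6], "rot": [0, 0, 0], "gripper": 0.8}
    - {"slide": [0, -4.0, -1.6], "rot": [0, 0, 0], "gripper": 0.8}
    - {"slide": [0, -4.6, -1.6], "rot": [0, 0, 0], "gripper": 0.8}

```text
clock: 4.75
position: [0.5163, 0.1381, 0.2007]
orientation: [[-1.0, 0.003, -0.002], [0.003, 1.0, -0.001], [0.002, -0.001, -1.0]]
force: [0.2, 0.1, -3.4]
opening: 0.0394
grasp_force: 29.9
```

Emit:
step_arm:
  plan:
    - {"slide": [0, 0, 0], "rot": [0, 0, 0], "gripper": 0.8}
    - {"slide": [0, 0, 0], "rot": [0, 0, 0], "gripper": 0.8}
    - {"slide": [0, 0, 0], "rot": [0, 0, 0], "gripper": 0.8}
    - {"slide": [0, 0, 0], "rot": [0, 0, 0], "gripper": 0.8}

```text
clock: 5.15
position: [0.5169, 0.1418, 0.2009]
orientation: [[-1.0, -0.0, -0.001], [-0.0, 1.0, 0.0], [0.001, 0.0, -1.0]]
force: [0.3, -0.4, -2.8]
opening: 0.0395
grasp_force: 29.9
```

```bash
python3 - <<'E'
from h import *
c=snap('wrist','w3.png');o=robot.get_obs();print(o['position'],o['opening'],o['clock'],o['force'])
E
```

```text
[0.51691628 0.14178406 0.20095065] 0.03943056275714257 5.2 [ 0.23991417  0.08306891 -3.80459813]
```

View pics/w3.png

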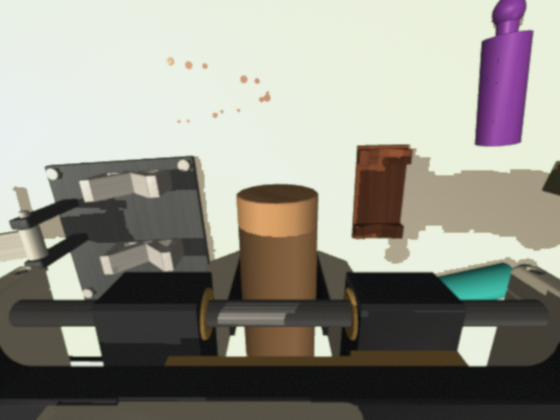

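The wrist view shows the held stone centred at u=277, the empty rest at (380,190), the bed at left with near-edge corners (48,166) and (195,157), and the cradles at (127,184) and (140,255).

```bash
python3 - <<'E'
import cv2
im=cv2.imread('pics/w3.png')[145:305,10:220]
cv2.imwrite('pics/w3c.png',cv2.resize(im,None,fx=3.5,fy=3.5,interpolation=cv2.INTER_CUBIC))
E
```

```text
(no output)
```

View pics/w3c.png

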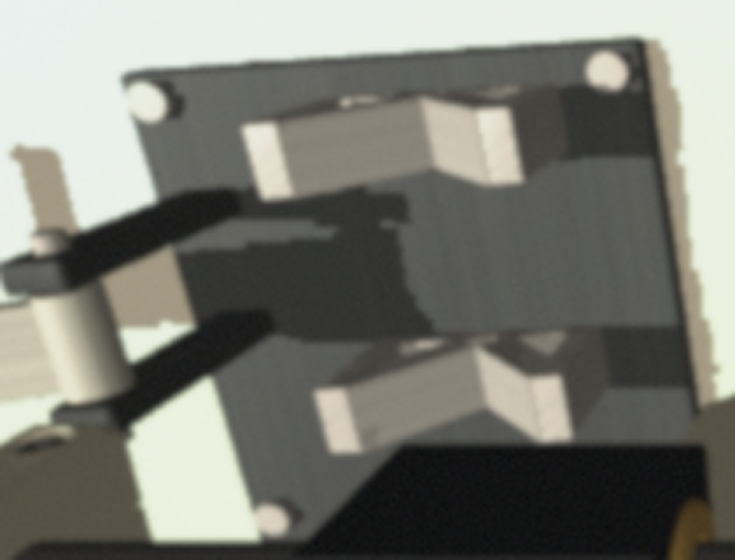

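```bash
cat > fit.py <<'E'
from h import *
def fit(W,L):
    L=np.array(L)/1000;a=L-L.mean(0);b=W-W.mean(0)
    U,S,Vt=np.linalg.svd(a.T@b);R=(U@Vt).T;o=W.mean(0)-R@L.mean(0)
    return o,np.degrees(np.arctan2(R[1,0],R[0,0])),((W-(L@R.T+o))*1000).round(1).tolist()
E
python3 - <<'E'
from fit import *
c=snap('wrist');print(robot.get_obs()['position'])
f=lambda x,y:((x+.5)/3.5-.5+10,(y+.5)/3.5-.5+145)
P=[(123,75,.01,-64,-100),(643,40,.01,-64,65),(243,127,.05,-52,-38),(265,200,.05,-30,-38),(513,103,.05,-52,38),(523,181,.05,-30,38),(315,390,.05,30,-38),(335,455,.05,52,-38),(565,375,.05,30,38),(572,440,.05,52,38),(422,97,.022,-52,0),(437,170,.022,-30,0),(475,348,.022,30,0)]
W=np.array([ray(c,*f(p[0],p[1]),p[2])[:2] for p in P]);L=[p[3:] for p in P]
print(fit(W,L)); print(fit(W[2:10],L[2:10]))
# held stone edges/ends
hsv=cv2.cvtColor(c['image'],cv2.COLOR_RGB2HSV);m=cv2.inRange(hsv,(4,90,60),(22,255,255))
for v in(205,220,235,250,270,290):
    u=np.flatnonzero(m[v,225:330])+225;print(v,u.min(),u.max(),end='; ')
g=c['image'][180:240,277].astype(int).tolist();print([x[0] for x in g])
for mid in(.512,.517,.522):print(mid,[proj(c,(mid-.05,.142,.199+d)).round(1).tolist() for d in(-.02,0,.02)])
E
```

```text
[0.51691961 0.14168522 0.20100821]
(array([ 0.54274012, -0.01206854]), np.float64(3.7588459529324743), [[0.5, 1.7], [0.3, 0.7], [0.7, -0.1], [-0.1, 0.5], [-1.2, 0.4], [-0.8, -1.0], [-0.2, -0.0], [0.0, 0.7], [-0.2, 0.4], [-0.2, -1.2], [-0.2, -0.5], [0.6, -0.7], [0.8, -0.9]])
(array([ 0.54249558, -0.01210557]), np.float64(3.9740544593347815), [[0.8, 0.2], [0.0, 0.6], [-0.8, 0.6], [-0.4, -0.8], [-0.1, -0.1], [0.1, 0.6], [0.2, 0.4], [0.2, -1.4]])
205 238 316; 220 238 316; 235 240 315; 250 241 315; 270 241 316; 290 242 315; [234, 234, 224, 186, 123, 80, 72, 71, 72, 72, 73, 73, 72, 69, 69, 68, 68, 71, 71, 72, 72, 73, 91, 134, 181, 207, 213, 215, 215, 216, 216, 215, 216, 215, 216, 215, 215, 216, 214, 214, 216, 214, 215, 214, 215, 213, 215, 215, 214, 215, 214, 215, 215, 214, 214, 212, 195, 156, 129, 123]
0.512 [[279.5, 172.1], [279.7, 179.6], [280.0, 189.3]]
0.517 [[279.5, 181.2], [279.7, 189.8], [279.9, 200.9]]
0.522 [[279.5, 190.1], [279.7, 199.8], [279.9, 212.2]]
```

Emit:
step_arm:
  plan:
    - {"slide": [-0.2, -1.0, 0], "rot": [0, 0, -0.2], "gripper": 0.8}
    - {"slide": [-0.5, -2.5, 0], "rot": [0, 0, -0.4], "gripper": 0.8}
    - {"slide": [-0.8, -4.2, 0], "rot": [0, 0, -0.6], "gripper": 0.8}
    - {"slide": [-0.98, -5.6, 0], "rot": [0, 0, -0.78], "gripper": 0.8}
    - {"slide": [-0.98, -6.13, 0], "rot": [0, 0, -0.78], "gripper": 0.8}

```text
clock: 5.75
position: [0.542, -0.015, 0.2011]
orientation: [[-0.998, -0.066, 0.0], [-0.066, 0.998, -0.001], [-0.0, -0.001, -1.0]]
force: [0.0, 0.3, -3.5]
opening: 0.0394
grasp_force: 29.9
```

Emit:
step_arm:
  plan:
    - {"slide": [0, 0, 0], "rot": [0, 0, 0], "gripper": 0.8}
    - {"slide": [0, 0, 0.5], "rot": [0, 0, 0], "gripper": 0.8}
    - {"slide": [0, 0, 1.5], "rot": [0, 0, 0], "gripper": 0.8}
    - {"slide": [0, 0, 2.5], "rot": [0, 0, 0], "gripper": 0.8}
    - {"slide": [0, 0, 3], "rot": [0, 0, 0], "gripper": 0.8}

```text
clock: 6.25
position: [0.5402, -0.0105, 0.1243]
orientation: [[-0.998, -0.069, -0.003], [-0.069, 0.998, 0.001], [0.003, 0.001, -1.0]]
force: [-0.8, -0.2, -3.6]
opening: 0.0395
grasp_force: 29.9
```

Emit:
step_arm:
  plan:
    - {"slide": [0, 0, 0], "rot": [0, 0, 0], "gripper": 0.8}
    - {"slide": [0, 0, 0], "rot": [0, 0, 0], "gripper": 0.8}
    - {"slide": [0, 0, 0], "rot": [0, 0, 0], "gripper": 0.8}

```text
clock: 6.55
position: [0.5423, -0.012, 0.1275]
orientation: [[-0.998, -0.068, 0.003], [-0.068, 0.998, -0.0], [-0.003, -0.0, -1.0]]
force: [0.1, -0.3, -4.4]
opening: 0.0395
grasp_force: 29.9
```

```bash
python3 - <<'E'
from h import *
c=snap('wrist','w4.png');o=robot.get_obs();print(o['position'],o['orientation'].round(4),o['opening'],o['clock'],o['force'])
E
```

```text
[ 0.54226015 -0.01216897  0.12750558] [[-9.977e-01 -6.740e-02  2.500e-03]
 [-6.740e-02  9.977e-01 -3.000e-04]
 [-2.500e-03 -4.000e-04 -1.000e+00]] 0.03946435796075435 6.6 [-0.24052369 -0.22605786 -3.99839545]
```

View pics/w4.png

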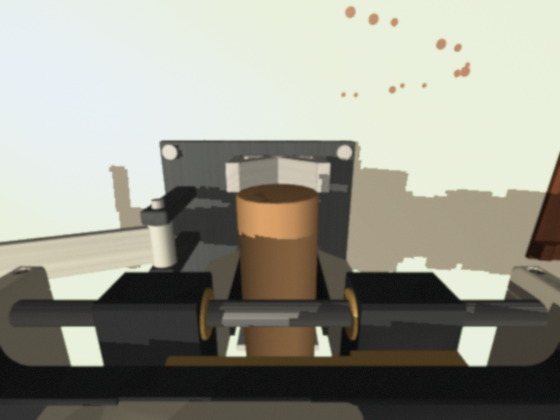

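The stone is centred over the near cradle (228..329 against 238..317), and the plate edge is level, so the alignment is good.

Emit:
step_arm:
  plan:
    - {"slide": [0.03, 0, 0.8], "rot": [0, 0, 0], "gripper": 0.8}
    - {"slide": [0.03, 0, 1.6], "rot": [0, 0, 0], "gripper": 0.8}
    - {"slide": [0.03, 0, 2.3], "rot": [0, 0, 0], "gripper": 0.8}
    - {"slide": [0.03, 0, 2.7], "rot": [0, 0, 0], "gripper": 0.8}
    - {"slide": [0.03, 0, 2.8], "rot": [0, 0, 0], "gripper": 0.8}

```text
clock: 7.1
position: [0.5405, -0.0123, 0.0558]
orientation: [[-0.998, -0.067, -0.001], [-0.067, 0.998, 0.0], [0.001, 0.0, -1.0]]
force: [-1.0, -0.1, -3.0]
opening: 0.0391
grasp_force: 29.9
```

Emit:
step_arm:
  plan:
    - {"slide": [0, 0, 0], "rot": [0, 0, 0], "gripper": 0.8}
    - {"slide": [0, 0, 0.04], "rot": [0, 0, 0], "gripper": 0.8}
    - {"slide": [0, 0, 0.08], "rot": [0, 0, 0], "gripper": 0.8}
    - {"slide": [0, 0, 0.12], "rot": [0, 0, 0], "gripper": 0.8}
    - {"slide": [0, 0, 0.12], "rot": [0, 0, 0], "gripper": 0.8}

```text
clock: 7.6
position: [0.5408, -0.0123, 0.0534]
orientation: [[-0.998, -0.067, 0.0], [-0.067, 0.998, 0.0], [-0.0, 0.0, -1.0]]
force: [-0.0, 0.4, -4.0]
opening: 0.0391
grasp_force: 29.9
```

Emit:
step_arm:
  plan:
    - {"slide": [0, 0, 0.04], "rot": [0, 0, 0], "gripper": 0.8}
    - {"slide": [0, 0, 0.08], "rot": [0, 0, 0], "gripper": 0.8}
    - {"slide": [0, 0, 0.08], "rot": [0, 0, 0], "gripper": 0.8}

```text
clock: 7.9
position: [0.541, -0.0125, 0.0521]
orientation: [[-0.998, -0.067, 0.001], [-0.067, 0.998, -0.0], [-0.001, -0.0, -1.0]]
force: [-1.6, -0.7, 4.1]
opening: 0.039
grasp_force: 29.9
```

Emit:
step_arm:
  plan:
    - {"slide": [0, 0, 0.02], "rot": [0, 0, 0], "gripper": 0.8}
    - {"slide": [0, 0, 0.02], "rot": [0, 0, 0], "gripper": 0.8}
    - {"slide": [0, 0, 0.02], "rot": [0, 0, 0], "gripper": 0.4}
    - {"slide": [0, 0, 0.02], "rot": [0, 0, 0], "gripper": 0.3}
    - {"slide": [0, 0, 0.02], "rot": [0, 0, 0], "gripper": 0.3}

```text
clock: 8.4
position: [0.5409, -0.0123, 0.0507]
orientation: [[-0.998, -0.067, 0.0], [-0.067, 0.998, 0.0], [-0.0, 0.0, -1.0]]
force: [-0.5, -0.2, 0.1]
opening: 0.0588
grasp_force: 0.0
```

```bash
python3 - <<'E'
from h import *
c=snap('wrist');o=robot.get_obs();print(o['position'],o['opening'],o['clock'],o['force'],o['qpos'])
hsv=cv2.cvtColor(c['image'],cv2.COLOR_RGB2HSV);m=cv2.inRange(hsv,(4,90,60),(22,255,255))
for v in(205,220,235,250,270,290):
    u=np.flatnonzero(m[v,225:330])+225;print(v,u.min(),u.max(),end='; ')
print(c['image'][180:240,277,0].tolist())
E
```

```text
[ 0.54082801 -0.01228289  0.05067212] 0.06200134803278014 8.45 [ 0.01258955 -0.73766947 -0.69490161] [-9.42304183e+00  3.43078783e+01  9.78568516e+01  7.36483270e-03
  4.78211203e+01 -1.03288460e+02]
205 237 317; 220 238 317; 235 238 317; 250 239 316; 270 240 315; 290 241 314; [155, 149, 130, 110, 92, 77, 74, 72, 76, 75, 73, 76, 75, 74, 74, 73, 69, 70, 69, 71, 74, 73, 76, 100, 148, 192, 211, 215, 215, 214, 215, 216, 215, 215, 215, 215, 214, 214, 215, 215, 215, 215, 215, 215, 215, 215, 213, 215, 216, 214, 215, 214, 215, 215, 214, 215, 215, 215, 215, 215]
```

Emit:
step_arm:
  plan:
    - {"slide": [0, 0, 0], "rot": [0, 0, 0], "gripper": 0.2}
    - {"slide": [0, 0, -0.6], "rot": [0, 0, 0], "gripper": 0.2}
    - {"slide": [0, 0, -2.0], "rot": [0, 0, 0], "gripper": 0.2}
    - {"slide": [0, 0, -3.8], "rot": [0, 0, 0], "gripper": 0.2}
    - {"slide": [0, 0, -5.2], "rot": [0, 0, 0], "gripper": 0.3}

```text
clock: 8.95
position: [0.541, -0.0123, 0.1828]
orientation: [[-0.998, -0.067, 0.001], [-0.067, 0.998, -0.0], [-0.001, -0.0, -1.0]]
force: [-0.1, 0.2, 0.1]
opening: 0.069
grasp_force: 0.0
```

```bash
cat >> h.py <<'E'
YAW=np.radians(3.9);SEAT=np.array([.5425,-.0118])
def b2w(x,y,z):
    c,s=np.cos(YAW),np.sin(YAW);return np.array([SEAT[0]+c*x-s*y,SEAT[1]+s*x+c*y,z])
def bar(th,x=0):
    return b2w(x,-.08+.14*np.cos(th)-.02*np.sin(th),.0743+.14*np.sin(th)+.02*np.cos(th))
E
python3 - <<'E'
from h import *
s=snap('scene');t=snap('top');w=snap('wrist','w5.png')
for th in np.arange(2.6,3.05,.1): print(th.round(2),bar(th,-.032).round(4),proj(s,bar(th,.05)).round(1),proj(s,bar(th,-.05)).round(1),proj(t,bar(th)).round(1))
im=s['image'];d=im.max(2)<60
k=np.zeros(d.shape,np.uint8);k[95:140,138:185]=d[95:140,138:185]*255
n,l,st,ce=cv2.connectedComponentsWithStats(k)
for i in range(1,n):
    if st[i,4]>15: print(st[i],ce[i])
o=robot.get_obs();print(o['position'],o['clock'],o['opening'])
c=np.hstack([cv2.resize(im[80:230,130:280],None,fx=2.6,fy=2.6),cv2.resize(w['image'],(390*560//420*0+400,390))])
cv2.imwrite('pics/c5.png',c[:,:,::-1])
E
```

```text
2.6 [ 0.5249 -0.2238  0.1293] [145.  121.1] [173.6 100.3] [467.3 223.7]
2.7 [ 0.5252 -0.2286  0.1161] [145.  124.4] [173.3 103.7] [467.  224.6]
2.8 [ 0.5254 -0.2321  0.1024] [145.4 128. ] [173.4 107.4] [466.  225.6]
2.9 [ 0.5256 -0.2342  0.0884] [146.2 131.8] [173.9 111.2] [464.3 226.6]
3.0 [ 0.5256 -0.2349  0.0743] [147.4 135.8] [174.7 115.2] [462.1 227.6]
[181  97   4   6  18] [182.77777778  99.05555556]
[167 106   8   7  29] [170.82758621 109.13793103]
[146 118  15  11  61] [152.29508197 122.85245902]
[ 0.54199769 -0.01244401  0.18310411] 9.1 0.06502534381245745
```

View pics/c5.png

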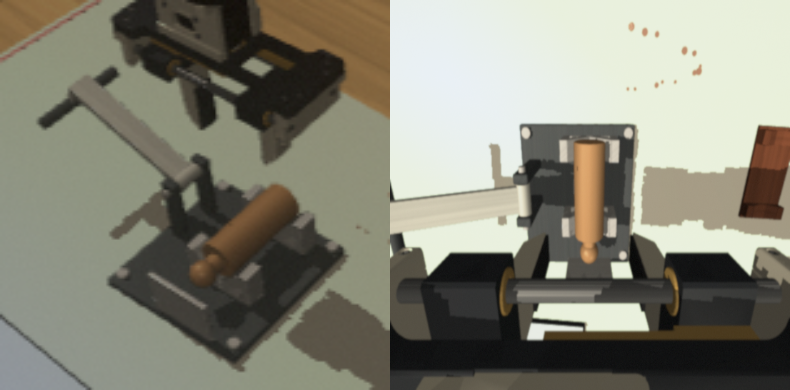

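The seal lies in the cradles with its knob towards the fence. The strap bar's ends in the scene are at (146,128) and (175,106), which gives a strap angle of about 2.8.

Emit:
step_arm:
  plan:
    - {"slide": [0.2, -1.6, 0], "rot": [0, 0, 0], "gripper": 0.4}
    - {"slide": [0.5, -3.4, 0], "rot": [0, 0, 0], "gripper": 0.4}
    - {"slide": [0.8, -5.3, 0], "rot": [0, 0, 0], "gripper": 0.4}
    - {"slide": [1.1, -7.1, 0], "rot": [0, 0, 0], "gripper": 0.4}
    - {"slide": [1.2, -8.7, 0], "rot": [0, 0, 0], "gripper": 0.4}

```text
clock: 9.6
position: [0.524, -0.2331, 0.1789]
orientation: [[-0.998, -0.066, -0.003], [-0.066, 0.998, 0.002], [0.003, 0.002, -1.0]]
force: [0.2, 0.6, 0.4]
opening: 0.055
grasp_force: 0.0
```

Emit:
step_arm:
  plan:
    - {"slide": [0, 0, 0], "rot": [0, 0, 0], "gripper": 0.4}
    - {"slide": [0, 0, 0], "rot": [0, 0, 0], "gripper": 0.4}
    - {"slide": [0, 0, 0], "rot": [0, 0, 0], "gripper": 0.4}

```text
clock: 9.9
position: [0.525, -0.2301, 0.1796]
orientation: [[-0.998, -0.068, -0.002], [-0.068, 0.998, 0.002], [0.002, 0.002, -1.0]]
force: [-0.6, 1.0, 0.4]
opening: 0.0552
grasp_force: 0.0
```

```bash
python3 - <<'E'
from h import *
w=snap('wrist');o=robot.get_obs();print(o['position'],o['clock'],o['opening'])
print([proj(w,bar(2.8,x)).round(1) for x in(-.05,-.032,-.015,.015,.032,.05)])
g=cv2.cvtColor(w['image'],cv2.COLOR_RGB2GRAY)
for v in range(195,270,6): 
    u=np.flatnonzero(g[v]<70); print(v,[ (int(a[0]),int(a[-1])) for a in np.split(u,np.flatnonzero(np.diff(u)>1)+1) if len(a)>3])
E
```

```text
[ 0.52522438 -0.22989303  0.17997227] 9.95 0.05509018545483188
[array([276. , 208.3]), array([276.1, 230.6]), array([276.1, 250.7]), array([276.2, 284.2]), array([276.2, 302.1]), array([276.3, 320.3])]
195 [(386, 470), (487, 499), (508, 539)]
201 [(385, 469), (486, 512)]
207 [(385, 467), (484, 509)]
213 [(384, 507)]
219 [(278, 281), (383, 505)]
225 [(278, 281), (383, 432), (441, 504)]
231 [(277, 281), (382, 504)]
237 [(277, 281), (381, 500)]
243 [(276, 281), (381, 409), (443, 498)]
249 [(276, 281), (442, 497)]
255 [(225, 229), (276, 281), (328, 333), (442, 447), (465, 468), (474, 496)]
261 [(222, 229), (279, 283), (327, 335), (447, 453), (460, 494)]
267 [(0, 3), (220, 229), (327, 337), (454, 465), (472, 492)]
```

Emit:
step_arm:
  plan:
    - {"slide": [0, 0, 1.0], "rot": [0, 0, 0], "gripper": 0.4}
    - {"slide": [0, 0, 2.2], "rot": [0, 0, 0], "gripper": 0.4}
    - {"slide": [0, 0, 2.9], "rot": [0, 0, 0], "gripper": 0.4}
    - {"slide": [0, 0, 3.2], "rot": [0, 0, 0], "gripper": 0.4}
    - {"slide": [0, 0, 3.2], "rot": [0, 0, 0], "gripper": 0.5}

```text
clock: 10.45
position: [0.5252, -0.2301, 0.1]
orientation: [[-0.998, -0.069, -0.002], [-0.069, 0.998, 0.001], [0.002, 0.001, -1.0]]
force: [0.3, 0.6, -0.1]
opening: 0.0506
grasp_force: 0.0
```

Emit:
step_arm:
  plan:
    - {"slide": [0, 0, 0], "rot": [0, 0, 0], "gripper": 0.75}
    - {"slide": [0, 0, 0], "rot": [0, 0, 0], "gripper": 0.85}
    - {"slide": [0, 0, 0], "rot": [0, 0, 0], "gripper": 1}
    - {"slide": [0, 0, 0], "rot": [0, 0, 0], "gripper": 1}
    - {"slide": [0, 0, 0], "rot": [0, 0, 0], "gripper": 1}

```text
clock: 10.95
position: [0.5256, -0.232, 0.1012]
orientation: [[-0.998, -0.067, 0.001], [-0.067, 0.998, -0.001], [-0.001, -0.002, -1.0]]
force: [-0.5, -14.7, 1.6]
opening: 0.0115
grasp_force: 7.9
```

```bash
python3 - <<'E'
from h import *
o=robot.get_obs();print(o['position'],o['clock'],o['opening'],o['force'],o['grasp_force'])
for th in np.arange(2.8,-.01,-.1): 
    d=bar(th)-bar(2.8);c,s=np.cos(YAW),np.sin(YAW)
    print(th.round(2),'ty',((-s*d[0]+c*d[1])/.025).round(2),'tz',(-d[2]/.025).round(2))
E
```

```text
[ 0.52561582 -0.23199325  0.10115262] 10.95 0.011504749080535484 [ -0.54086403 -14.73739273   1.60868598] 7.925621867179871
2.8 ty 0.0 tz -0.0
2.7 ty 0.14 tz -0.55
2.6 ty 0.33 tz -1.08
2.5 ty 0.58 tz -1.59
2.4 ty 0.87 tz -2.07
2.3 ty 1.22 tz -2.52
2.2 ty 1.6 tz -2.93
2.1 ty 2.03 tz -3.31
2.0 ty 2.49 tz -3.64
1.9 ty 2.98 tz -3.92
1.8 ty 3.49 tz -4.15
1.7 ty 4.03 tz -4.33
1.6 ty 4.58 tz -4.45
1.5 ty 5.14 tz -4.52
1.4 ty 5.71 tz -4.53
1.3 ty 6.27 tz -4.49
1.2 ty 6.83 tz -4.39
1.1 ty 7.37 tz -4.23
1.0 ty 7.9 tz -4.02
0.9 ty 8.4 tz -3.76
0.8 ty 8.87 tz -3.45
0.7 ty 9.31 tz -3.1
0.6 ty 9.71 tz -2.7
0.5 ty 10.08 tz -2.26
0.4 ty 10.39 tz -1.8
0.3 ty 10.66 tz -1.3
0.2 ty 10.87 tz -0.77
0.1 ty 11.04 tz -0.23
-0.0 ty 11.14 tz 0.32
```

Emit:
step_arm:
  plan:
    - {"slide": [0, -0.1, 0], "rot": [0, 0, 0], "gripper": 1}
    - {"slide": [0, -0.1, 0], "rot": [0, 0, 0], "gripper": 1}
    - {"slide": [0, -0.1, 0], "rot": [0, 0, 0], "gripper": 1}

```text
clock: 11.25
position: [0.5256, -0.2325, 0.1004]
orientation: [[-0.998, -0.067, -0.0], [-0.067, 0.998, 0.003], [0.0, 0.003, -1.0]]
force: [3.3, 5.4, -0.7]
opening: 0.011
grasp_force: 30.0
```

Emit:
step_arm:
  plan:
    - {"slide": [0, 0.14, -0.55], "rot": [0, 0, 0], "gripper": 1}
    - {"slide": [0, 0.33, -1.08], "rot": [0, 0, 0], "gripper": 1}
    - {"slide": [0, 0.58, -1.59], "rot": [0, 0, 0], "gripper": 1}
    - {"slide": [0, 0.87, -2.07], "rot": [0, 0, 0], "gripper": 1}
    - {"slide": [0, 1.22, -2.52], "rot": [0, 0, 0], "gripper": 1}

```text
clock: 11.75
position: [0.5235, -0.2025, 0.1636]
orientation: [[-0.998, -0.067, -0.0], [-0.067, 0.998, 0.001], [0.0, 0.001, -1.0]]
force: [4.3, 2.5, -8.0]
opening: 0.0112
grasp_force: 30.0
```

Emit:
step_arm:
  plan:
    - {"slide": [0, 0.38, -0.41], "rot": [0, 0, 0], "gripper": 1}
    - {"slide": [0, 0.81, -0.79], "rot": [0, 0, 0], "gripper": 1}
    - {"slide": [0, 1.27, -1.12], "rot": [0, 0, 0], "gripper": 1}
    - {"slide": [0, 1.76, -1.4], "rot": [0, 0, 0], "gripper": 1}
    - {"slide": [0, 2.27, -1.63], "rot": [0, 0, 0], "gripper": 1}

```text
clock: 12.25
position: [0.52, -0.1472, 0.2062]
orientation: [[-0.998, -0.067, 0.002], [-0.067, 0.998, -0.003], [-0.002, -0.003, -1.0]]
force: [0.6, -5.2, 2.8]
opening: 0.0108
grasp_force: 30.0
```

Emit:
step_arm:
  plan:
    - {"slide": [0, 0.54, -0.18], "rot": [0, 0, 0], "gripper": 1}
    - {"slide": [0, 1.09, -0.3], "rot": [0, 0, 0], "gripper": 1}
    - {"slide": [0, 1.65, -0.37], "rot": [0, 0, 0], "gripper": 1}
    - {"slide": [0, 2.22, -0.38], "rot": [0, 0, 0], "gripper": 1}
    - {"slide": [0, 2.78, -0.34], "rot": [0, 0, 0], "gripper": 1}

```text
clock: 12.75
position: [0.5155, -0.0764, 0.2138]
orientation: [[-0.998, -0.067, 0.002], [-0.067, 0.998, -0.001], [-0.002, -0.001, -1.0]]
force: [3.3, -1.7, 5.8]
opening: 0.0108
grasp_force: 30.0
```

Emit:
step_arm:
  plan:
    - {"slide": [0, 0.56, 0.1], "rot": [0, 0, 0], "gripper": 1}
    - {"slide": [0, 1.1, 0.26], "rot": [0, 0, 0], "gripper": 1}
    - {"slide": [0, 1.63, 0.47], "rot": [0, 0, 0], "gripper": 1}
    - {"slide": [0, 2.13, 0.73], "rot": [0, 0, 0], "gripper": 1}
    - {"slide": [0, 2.6, 1.04], "rot": [0, 0, 0], "gripper": 1}

```text
clock: 13.25
position: [0.5108, -0.0114, 0.1863]
orientation: [[-0.998, -0.067, 0.001], [-0.067, 0.998, 0.0], [-0.001, 0.0, -1.0]]
force: [4.9, -2.3, 0.9]
opening: 0.0109
grasp_force: 30.0
```

Emit:
step_arm:
  plan:
    - {"slide": [0, 0.44, 0.35], "rot": [0, 0, 0], "gripper": 1}
    - {"slide": [0, 0.84, 0.75], "rot": [0, 0, 0], "gripper": 1}
    - {"slide": [0, 1.21, 1.19], "rot": [0, 0, 0], "gripper": 1}
    - {"slide": [0, 1.52, 1.65], "rot": [0, 0, 0], "gripper": 1}
    - {"slide": [0, 1.79, 2.15], "rot": [0, 0, 0], "gripper": 1}

```text
clock: 13.75
position: [0.5076, 0.033, 0.1323]
orientation: [[-0.998, -0.067, 0.0], [-0.067, 0.998, 0.0], [-0.0, 0.0, -1.0]]
force: [5.5, -1.9, 2.3]
opening: 0.0109
grasp_force: 30.0
```

Emit:
step_arm:
  plan:
    - {"slide": [0, 0.12, 0.27], "rot": [0, 0, 0], "gripper": 1}
    - {"slide": [0, 0.21, 0.53], "rot": [0, 0, 0], "gripper": 1}
    - {"slide": [0, 0.3, 0.8], "rot": [0, 0, 0], "gripper": 1}
    - {"slide": [0, 0.38, 1.07], "rot": [0, 0, 0], "gripper": 1}
    - {"slide": [0, 0.42, 1.23], "rot": [0, 0, 0], "gripper": 1}

```text
clock: 14.25
position: [0.5069, 0.0431, 0.1016]
orientation: [[-0.998, -0.067, -0.0], [-0.067, 0.998, 0.0], [0.0, 0.0, -1.0]]
force: [5.3, -1.6, 2.0]
opening: 0.0107
grasp_force: 30.0
```

Emit:
step_arm:
  plan:
    - {"slide": [0, 0.02, 0.1], "rot": [0, 0, 0], "gripper": 1}
    - {"slide": [0, 0.03, 0.2], "rot": [0, 0, 0], "gripper": 1}
    - {"slide": [0, 0.04, 0.28], "rot": [0, 0, 0], "gripper": 1}
    - {"slide": [0, 0.04, 0.28], "rot": [0, 0, 0], "gripper": 1}

```text
clock: 14.65
position: [0.5068, 0.0444, 0.0947]
orientation: [[-0.998, -0.067, -0.0], [-0.067, 0.998, 0.001], [0.0, 0.001, -1.0]]
force: [5.4, 0.4, -0.9]
opening: 0.011
grasp_force: 30.0
```

Emit:
step_arm:
  plan:
    - {"slide": [0, 0, 0.06], "rot": [0, 0, 0], "gripper": 1}
    - {"slide": [0, 0, 0.12], "rot": [0, 0, 0], "gripper": 1}
    - {"slide": [0, 0, 0.12], "rot": [0, 0, 0], "gripper": 1}

```text
clock: 14.95
position: [0.5068, 0.0447, 0.0918]
orientation: [[-0.998, -0.067, -0.0], [-0.067, 0.998, 0.002], [0.0, 0.002, -1.0]]
force: [6.2, 2.5, 0.1]
opening: 0.0107
grasp_force: 30.0
```

Emit:
step_arm:
  plan:
    - {"slide": [0, 0, 0.04], "rot": [0, 0, 0], "gripper": 1}
    - {"slide": [0, 0, 0.08], "rot": [0, 0, 0], "gripper": 1}
    - {"slide": [0, 0, 0.08], "rot": [0, 0, 0], "gripper": 1}

```text
clock: 15.25
position: [0.5067, 0.045, 0.0902]
orientation: [[-0.998, -0.067, -0.0], [-0.067, 0.998, 0.002], [-0.0, 0.002, -1.0]]
force: [4.5, 4.5, 4.3]
opening: 0.0107
grasp_force: 30.0
```

Emit:
step_arm:
  plan:
    - {"slide": [0, 0, 0.04], "rot": [0, 0, 0], "gripper": 1}
    - {"slide": [0, 0, 0.08], "rot": [0, 0, 0], "gripper": 1}
    - {"slide": [0, 0, 0.08], "rot": [0, 0, 0], "gripper": 1}

```text
clock: 15.55
position: [0.5068, 0.0451, 0.0896]
orientation: [[-0.998, -0.067, 0.001], [-0.067, 0.998, 0.002], [-0.001, 0.002, -1.0]]
force: [0.4, 4.8, 17.7]
opening: 0.0111
grasp_force: 30.0
```

```bash
python3 - <<'E'
from h import *
o=robot.get_obs();print(o['position'],o['force'],o['clock'],bar(0,-.032))
E
```

```text
[0.50684832 0.04506665 0.08959462] [ 0.44875181  4.80079779 17.70970129] 15.55 [0.50649319 0.04588457 0.0943    ]
```

Emit:
step_arm:
  plan:
    - {"slide": [0, 0, -0.02], "rot": [0, 0, 0], "gripper": 0.65}
    - {"slide": [0, 0, -0.02], "rot": [0, 0, 0], "gripper": 0.65}
    - {"slide": [0, 0, -0.02], "rot": [0, 0, 0], "gripper": 0.65}
    - {"slide": [0, 0, -0.02], "rot": [0, 0, 0], "gripper": 0.65}
    - {"slide": [0, 0, -0.4], "rot": [0, 0, 0], "gripper": 0.65}

```text
clock: 16.05
position: [0.5056, 0.0436, 0.0973]
orientation: [[-0.998, -0.067, -0.004], [-0.067, 0.998, 0.0], [0.004, 0.001, -1.0]]
force: [1.0, 0.2, -0.7]
opening: 0.0324
grasp_force: 0.0
```

Emit:
step_arm:
  plan:
    - {"slide": [0, 0, -1], "rot": [0, 0, 0], "gripper": 0.65}
    - {"slide": [0, 0, -2.4], "rot": [0, 0, 0], "gripper": 0.65}
    - {"slide": [0, 0, -4.0], "rot": [0, 0, 0], "gripper": 0.65}
    - {"slide": [0, 1.5, -5.0], "rot": [0, 0, 0], "gripper": 0.65}
    - {"slide": [0, 3.0, -5.0], "rot": [0, 0, 0], "gripper": 0.65}

```text
clock: 16.55
position: [0.5037, 0.1187, 0.2282]
orientation: [[-0.998, -0.064, 0.008], [-0.064, 0.998, 0.001], [-0.008, 0.0, -1.0]]
force: [1.4, 0.8, -0.1]
opening: 0.0324
grasp_force: 0.0
```

Emit:
step_arm:
  plan:
    - {"slide": [0, 1.5, 0], "rot": [0, 0, 0], "gripper": 0.65}
    - {"slide": [0, 3, 0], "rot": [0, 0, 0], "gripper": 0.65}
    - {"slide": [0, 4, 0], "rot": [0, 0, 0], "gripper": 0.65}
    - {"slide": [0, 4, 0], "rot": [0, 0, 0], "gripper": 0.65}
    - {"slide": [0, 4, 0], "rot": [0, 0, 0], "gripper": 0.65}

```text
clock: 17.05
position: [0.4948, 0.2182, 0.2237]
orientation: [[-0.998, -0.068, -0.0], [-0.068, 0.998, -0.0], [0.0, -0.0, -1.0]]
force: [-0.0, 0.2, -0.3]
opening: 0.032
grasp_force: 0.0
```

```bash
python3 - <<'E'
from h import *
s=snap('scene');w=snap('wrist');o=robot.get_obs();print(o['position'],o['clock'],o['force'])
t=snap('top')
def cr(c,X,r,k):
    u,v=proj(c,X).astype(int);u=np.clip(u,r,560-r);v=np.clip(v,r,420-r);return cv2.resize(c['image'][v-r:v+r,u-r:u+r],(k,k),interpolation=2)
P=b2w(.02,.0,.06)
cv2.imwrite('pics/f.png',np.hstack([cr(s,P,65,400),cr(t,P,45,400)])[:,:,::-1])
print([proj(s,bar(a,x)).round(1).tolist() for a in(0,.1) for x in(-.05,.05)],proj(s,P).astype(int))
E
```

```text
[0.49513229 0.21721442 0.22363862] 17.15 [0.79805176 0.12480711 0.54858782]
[[256.3, 153.9], [229.9, 178.9], [255.2, 149.3], [228.5, 174.4]] [220 169]
```

View pics/f.png

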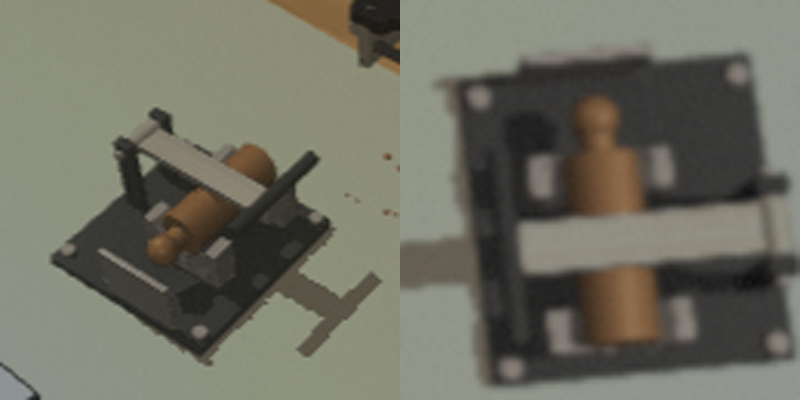

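The stone is seated and centred, the strap lies level across its barrel, and the bar end at scene pixel (258,154) matches the predicted closed position (256,154).

```bash
python3 -c "
from workcell import robot
print(robot.hand_in())"
```

```text
the job is handed in; nothing more can be done
None
```

The seal stone is seated in the V-grooves with its knob to the fence, the strap is pressed down on it and released, and the job was handed in at about 17 s; no verdict came back.

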